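Load a specimen puck into the bench camera over its retaining lip

ROBOT

A 6-joint arm with a two-finger parallel gripper is mounted at the origin on a cart in front of the work surface, level with it; the furniture and walls round the work are solid. World frame = base frame: x ahead of the robot, y to its left, z up, the work surface at z = 0. Lengths are in m, angles in rad, forces in N, time in s.
With the tool pointing down it reaches from about 0.3 to 0.775 m from the base axis. Payload 14.6 kg.
Tool frame: the origin (TCP) lies midway between the tips of the shut fingers; the grasp point (between the pads) lies 19 mm behind it (ctrl.pinch_z is the distance from the TCP to the grasp point, in m); z points along the fingers, y is the line along which they close (so a half turn about z gives the same grasp; the last joint's range is limited). The gripper opens to 94 mm and grips with 3 to 60 N. Pads are 16 mm wide; open, the fingers measure 119 mm over their backs; the gripper's body (75 mm by 177 mm) begins 78 mm behind the grasp point.
Start: joints at [1.089, 0.3, 1.521, -0, 1.321, -0.067], TCP at [0.222, 0.503, 0.177] pointing down, gripper open.
Joint ranges: [-3.03, 3.03], [-0.79, 2.21], [0.23, 2.52], [-1.04, 4.18], [0, 3.07], [-2.55, 2.55]. Speed limits (rad/s): [2.22, 2.22, 2.57, 3.14, 3.14, 3.14].

INTERFACE

Orientations are given as [roll, pitch, yaw] about the fixed x, y, z axes, in that order (R = Rz(yaw) Ry(pitch) Rx(roll)).
In Python, from station import ctrl gives the robot as it stands.
- The arm moves only by the tool jog_arm, never from a script. Its argument "motion" is a list of rows, each a list of 7 numbers: the shift along the tool's x, y, z in m, then the turn, a rotation vector about the tool's x, y, z in rad, then the opening, from -1 (shut) to 1 (fully open). In form: [[tx, ty, tz, rx, ry, rz, gripper], ...]. A call has 1 to 5 rows; each row shifts and turns the commanded pose from where the row before left it, along the tool's axes as they then stand; what a row does not reach is not made up. A row lasts 1/10 s, in which the tool goes at most 50 mm and 8.59 degrees, less where a joint would pass 70% of its speed; a pose out of reach is approached as far as the arm can. A call is refused whole if a number of a shift passes 0.05 or a number of a turn 0.15, either way. A call with a gripper value outside its range is refused whole. The fingers move at their own pace and stop on an object; "squeeze" is the grip in N (left out, the last holds). Time passes only in rows, so rows that do not move let the fingers close. It gives the time, the measured TCP pose, the force, the opening and the grip force at its end, in the units of the state.
- ctrl.get_obs(): the state, without advancing time (a new reading comes with each control period).
- ctrl.camera(name): name is "side" or "top"; returns the picture (384x512x3 uint8, red, green, blue); there is no depth.
- ctrl.camera_model(name): a dict with "intrinsics" (3x3 intrinsics, pixels), "k1" (the pictures are not rectified: a ray, as slopes to the right and down, at radius r is drawn at 1 + k1 r^2 times it, then the intrinsics apply), "rvec" (rotation vector, rad) and "tvec" (3), from world to camera coordinates, as OpenCV has them. Camera axes: x right, y down, z forward; pixel columns grow to the right and rows downward; lengths in m; the calibration is good to about 2 mm. A picture is of the moment at which its call begins. camera_model takes no time and is no camera call.
- ctrl.hand_in(): hands the job in; it is judged then, once.
The state is a dict: "time_s": time; "qpos": joint angles; "joint_vel": joint speeds; "tau": joint torques, N m; "ee_pos": TCP position; "eef_rot": TCP orientation; "force": force on the tool from outside, world axes, zero at the start; "moment": the same for the moment, N m; "grip_width": finger opening in m; "grip_force": force on a finger pad.
Only numpy, scipy, OpenCV 4.12 (cv2) and the standard library are available. Lean on these libraries where they do the work, as an engineer would, in place of code of your own. Each camera call takes 0.05 s, during which the arm holds its last target. There are 200 camera calls.

TASK

Set the green specimen puck upright in the round recess of the blue carrier while the carrier is still out on the worktop. Then push the carrier, without lifting it, up the ramp between the rails and over the raised lip against the spring plunger inside the camera, feeling for the spring as you go and never pushing harder than about 20 N, and once its rear end has passed the lip press that end down so that the carrier drops flat behind the lip and stays there with the puck still in it. Leave the other things on the bench where they stand.

Things in the scene. Friction and masses are not known exactly. Their poses are not given: they have to be found in the camera images.
- dock: Small white specimen camera with loading rails, fixed. Origin on the worktop, on the lane's centre line; +x is the loading direction, +z up. Two aluminium rails, 22 mm high, 71.5 mm apart inside, run from x = -48 mm to the housing; flared mouths, 100 mm wide, start at x = -72 mm. Housing: x = 46 to 124 mm, 104 mm wide, 61 mm high, its black camera barrel 100 mm high at x = 92 mm.
- dock_lip (a point): On the dock, 10 mm above its origin: mean place of the lip. A steel shoe between the rails has a ramp 60 mm long rising from 0 to 10 mm, a level crest 6 mm long (the lip) and behind it a sudden drop to a flat floor 4 mm above the worktop. The shoe is clamped in slots: the lip's back face lies up to 15 mm before or behind this point along the dock's x, different each run and not reported.
- dock_tunnel (a point): On the dock, 50 mm past its origin: the tunnel's mouth, 73 mm wide, 48 mm high. Inside is a spring plunger clamped with the shoe. It meets the carrier's nose about 4 mm before the carrier's rear clears the lip: 3 N at first touch, 1.2 N more per mm, 12 N at its hard stop, 7.5 mm on. From about 4 mm of spring travel to the stop the rear can drop; the spring then holds the carrier back against the lip.
- carrier: Blue specimen carrier, loose, 84 mm long (x), 68 mm wide (y), 17 mm high, 0.34 kg give or take a fifth: a plate from 7 to 17 mm height on two black runners, 8 mm round, ending 0.5 mm short of the plate's ends. Origin: centre of its underside; +x is the nose end. Starts before the ramp, roughly along the dock's x. Seated: origin 4 mm above the worktop, rear face just over the lip's back face.
- carrier_rear (a point): Middle of the carrier's flat rear face (42 mm behind its centre, 12 mm above its underside), where it is pushed; axes as the carrier. Sliding on the level takes 2 to 3 N, up the ramp 3 to 5 N. Fingers pressing on this face hold it up by friction, so it does not drop behind the lip by itself: lower them about 6 mm while still pushing, then back away.
- carrier_recess (a point): Centre of the recess's mouth in the carrier's top face (14 mm ahead of its centre, 17 mm above its underside). The recess is round, 29 mm across, 5 mm deep, with a small chamfer; axes as the carrier.
- green_puck_center (a point): Centre (half-way up) of the dark green specimen puck, an upright round disc 25 mm across, 20 mm high, 0.03 kg; +z is its axis. Standing in the recess its centre is 5 mm above the mouth: fingers that hold it within 5 mm of its foot would press on the carrier. It changes places with the black puck from run to run.
- black_puck_center (a point): Centre of the black puck, 30 mm across and 18 mm high, a bystander.
- dish_center (a point): Centre of the clear glass dish, 59 mm across and 14 mm high, a bystander left of the camera.
- vial_center (a point): Centre of the loose grey-green vial with white cap, 22 mm across and 52 mm high, a bystander behind.

How it is judged:
By the outcome, as a careful person would: the job done as asked, in the order asked, and still so for the second after the job is handed in, with the robot touching nothing.
It also fails if it takes over 70 s, if anything falls off the work surface, if the arm or the gripper's body presses on something with over 40 N, if the wrist force passes 120 N, or if a joint passes its speed limit or range.

## Working session

There is one attempt and no reset: what is moved stays moved. The work goes in short steps, Python scripts to look and compute and a tool call to move; the robot and the scene stay as the last step left them, time stands still between calls to the robot, and variables do not carry over. Pictures are saved under pics/ and viewed, at most 10 in all, crops included, and the job is handed in when it is done.

Besides the shell and the picture viewer there is one more tool, called after "Call:" in YAML: its name, and indented under it one key for each argument. jog_arm: Moves the arm, as the interface text tells. Its arguments: {"type":"object","properties":{"motion":{"type":"array"},"squeeze":{"type":"number"}},"required":["motion"]}

```bash
ls; mkdir -p pics
python3 - <<'E'
from station import ctrl
import cv2
for n in("top","side"):
    im=ctrl.camera(n); cv2.imwrite(f"pics/{n}0.png",im[:,:,::-1]); m=ctrl.camera_model(n); print(n,m)
print(ctrl.get_obs(),ctrl.pinch_z)
E
```

```text
pics
top {'intrinsics': array([[387.64796201,   0.        , 251.58690116],
       [  0.        , 387.64796201, 195.43192624],
       [  0.        ,   0.        ,   1.        ]]), 'k1': 0.017879122679070304, 'rvec': array([ 2.06167345, -2.15790509,  0.24093836]), 'tvec': array([0.33040169, 0.48681976, 0.79267507])}
side {'intrinsics': array([[405.37550539,   0.        , 254.62286816],
       [  0.        , 405.37550539, 189.98405913],
       [  0.        ,   0.        ,   1.        ]]), 'k1': -0.03633086464150308, 'rvec': array([ 2.15698053, -0.35138042,  0.18933452]), 'tvec': array([-0.38361046,  0.29712069,  0.49815584])}
{'time_s': 0.1, 'qpos': array([ 1.08935981e+00,  3.00427637e-01,  1.52151172e+00,  1.05012911e-05,
        1.32066041e+00, -6.65763552e-02]), 'joint_vel': array([-0.00069857, -0.00206097, -0.00246867,  0.00050352,  0.00100418,
        0.00074879]), 'tau': array([-7.55140377e-05, -5.32656884e+01, -3.53276610e+01,  7.09116552e-02,
        2.35636916e-02, -1.14385380e-04]), 'ee_pos': array([0.22155575, 0.50312762, 0.17683951]), 'eef_rot': array([-3.14058844e+00, -7.71500738e-05,  2.72672985e+00]), 'force': array([ 0.65050479, -0.24787993,  0.36163979]), 'moment': array([-0.03379015,  0.01895234,  0.04491871]), 'grip_force': 0.0, 'grip_width': 0.09398588417864605} 0.0188
```

View pics/top0.png

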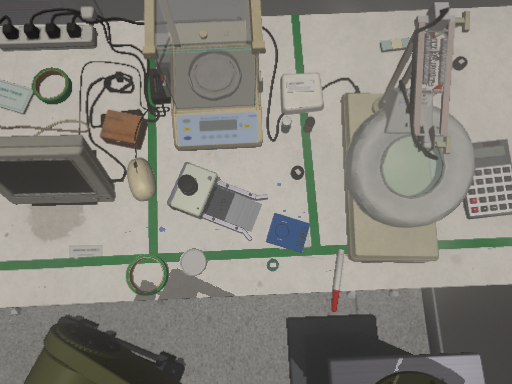

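View pics/side0.png

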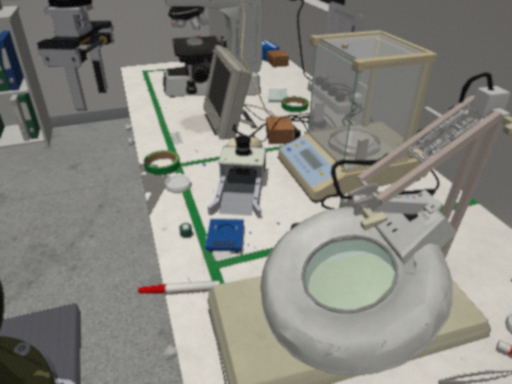

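The top view shows the carrier at about (288,233), the green puck at (272,265), the black puck at (297,172), the dock with its housing at (195,188) and rails running towards (255,215), and the dish at (193,262). In the side view the puck is at (186,230) and the carrier at (226,235).

```bash
cat > h.py <<'E'
import numpy as np,cv2
from station import ctrl
def model(n):
    m=ctrl.camera_model(n); return m["intrinsics"],np.array([m["k1"],0,0,0,0.]),m["rvec"],m["tvec"]
def proj(n,P):
    K,d,r,t=model(n); return cv2.projectPoints(np.array(P,float).reshape(-1,1,3),r,t,K,d)[0].reshape(-1,2)
def unproj(n,uv,z):
    K,d,r,t=model(n); R=cv2.Rodrigues(r)[0]
    s=cv2.undistortPoints(np.array(uv,float).reshape(-1,1,2),K,d).reshape(-1,2)
    D=np.c_[s,np.ones(len(s))]@R; C=-R.T@t
    return C+D*((z-C[2])/D[:,2])[:,None]
def pose(x,y,yaw,pts,z=0):  # local points -> world
    c,s=np.cos(yaw),np.sin(yaw); p=np.array(pts,float)
    return p@np.array([[c,s,0],[-s,c,0],[0,0,1]])+[x,y,z]
E
python3 - <<'E'
from h import *
im=cv2.imread("pics/top0.png")
cv2.imwrite("pics/c1.png",cv2.resize(im[150:290,160:320],None,fx=5,fy=4.285*5/4.285*0.857,interpolation=cv2.INTER_CUBIC) if 0 else cv2.resize(im[155:275,160:320],None,fx=5,fy=5,interpolation=cv2.INTER_CUBIC))
im=cv2.imread("pics/side0.png")
cv2.imwrite("pics/c2.png",cv2.resize(im[135:255,150:310],None,fx=5,fy=5,interpolation=cv2.INTER_CUBIC))
print(unproj("top",[[288,233],[272,265],[195,188],[297,172]],0.01))
print(unproj("side",[[226,230],[186,230]],0.01))
E
```

```text
[[0.42081816 0.22955686 0.01      ]
 [0.3518533  0.26952521 0.01      ]
 [0.53416952 0.43648371 0.01      ]
 [0.56178073 0.19920632 0.01      ]]
[[0.42829414 0.24588759 0.01      ]
 [0.3535851  0.27055229 0.01      ]]
```

View pics/c1.png

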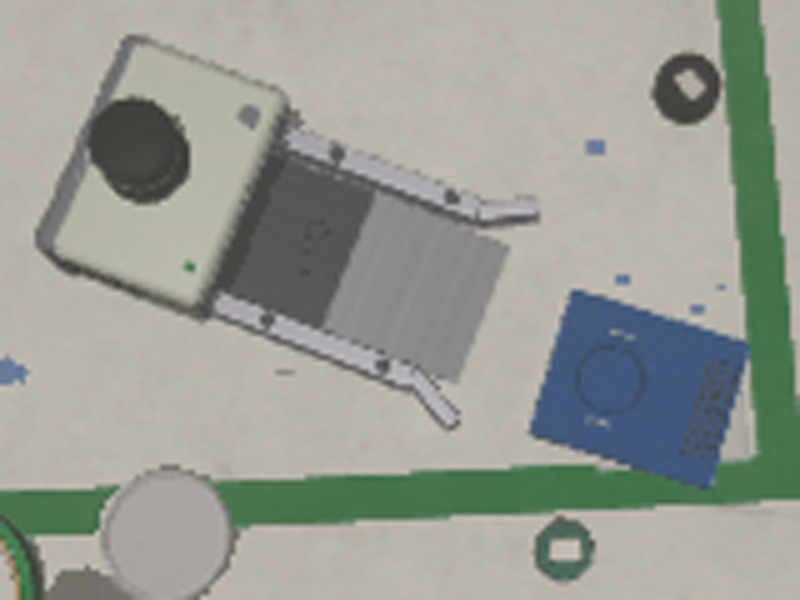

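View pics/c2.png

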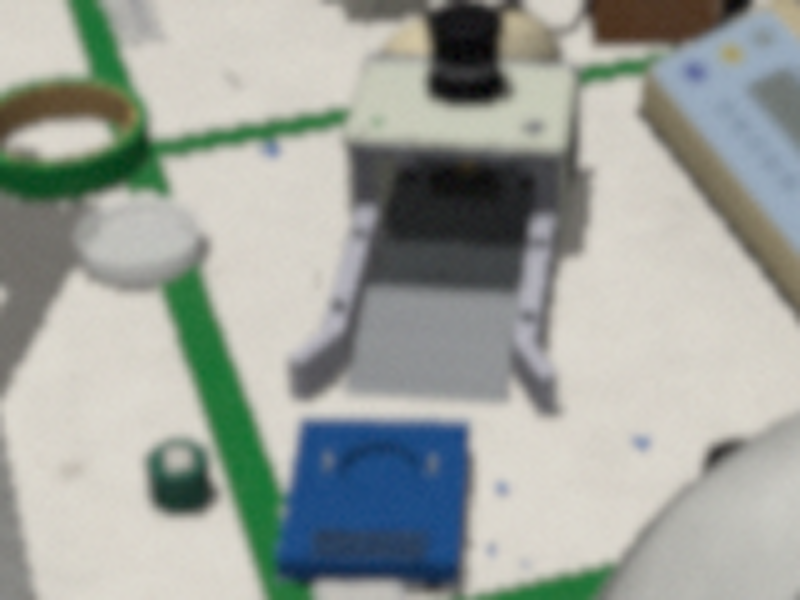

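The enlarged top crop gives these pixels (crop scale 5): carrier corners (573,290), (748,343), (712,488) and (532,434), recess (610,379), puck (564,549), rail bends (480,222) and (412,368). The side crop agrees with this, with the green puck at (180,475).

Run:
```python
from h import *
from scipy.optimize import least_squares
def T(p): return (np.array(p,float)+.5)/5-.5+[160,155]
def S(p): return (np.array(p,float)+.5)/5-.5+[150,135]
def fit(name,L,px,Ls,ps,x0):
    f=lambda v:np.r_[(proj("top",pose(*v,L))-T(px)).ravel(),(0.5*(proj("side",pose(*v,Ls))-S(ps))).ravel() if len(Ls) else []]
    r=least_squares(f,x0,loss="soft_l1"); print(name,r.x.round(4),np.degrees(r.x[2]).round(2),"\n",f(r.x).reshape(-1,2).round(1).tolist()); return r.x
h=.017
# image: nose = left edge ; +y(left)=down
C=fit("carrier",[[.042,-.034,h],[-.042,-.034,h],[-.042,.034,h],[.042,.034,h],[.014,0,h]],[[573,290],[748,343],[712,488],[532,434],[610,379]],
 [[.042,.034,h],[.042,-.034,h]],[[303,423],[468,423]],[.42,.23,1.3])
D=fit("dock",[[.046,-.052,.061],[.046,.052,.061],[-.048,-.03575,.022],[-.048,.03575,.022],[-.072,-.05,.022],[-.072,.05,.022],[.124,-.052,.061]],
 [[289,95],[205,312],[479,222],[413,367],[540,216],[458,412],[133,37]],[[.046,.052,.061],[.046,-.052,.061]],[[347,145],[577,150]],[.5,.37,1.2])
print("puck top",unproj("top",T([[564,549]]),.02),unproj("side",S([[180,457]]),.02))
print("recess",unproj("top",T([[610,379]]),.017),"fit",pose(*C,[[.014,0,h]]))
for v,n in((D,"dock"),):
  R=np.array([[np.cos(v[2]),np.sin(v[2])],[-np.sin(v[2]),np.cos(v[2])]])
  print("carrier in dock",R@(C[:2]-v[:2]),np.degrees(C[2]-v[2]))
  pr=lambda p,z:(unproj("top",T([p]),z)[0,:2]-v[:2])@R.T
  print("ramp foot",pr([508,243],0),pr([455,380],0),"dark edge",pr([373,190],.01),pr([327,320],.01))
```

```text
carrier [0.4219 0.2306 1.2347] 70.74 
 [[-0.3, -0.2], [0.7, -0.2], [0.1, 0.2], [-0.5, -0.0], [0.2, -0.0], [-0.4, -0.2], [-0.0, 0.0]]
dock [0.4864 0.3576 1.1522] 66.02 
 [[0.8, -0.4], [-1.0, -0.0], [-0.0, 0.0], [1.5, 0.4], [-0.0, -0.7], [0.3, 1.3], [-0.8, -1.3], [-0.9, -0.9], [-0.9, -0.2]]
puck top [[0.35271686 0.26916    0.02      ]] [[0.35378002 0.2707709  0.02      ]]
recess [[0.42644142 0.24415841 0.017     ]] fit [[0.42650563 0.24377093 0.017     ]]
carrier in dock [-0.14227462  0.00726305] 4.7243553321394405
ramp foot [-0.06265731 -0.03587245] [-0.06301307  0.03220828] dark edge [ 0.0035325  -0.03444553] [0.00039599 0.02913455]
```

Call:
jog_arm:
  motion:
    - [-0.0306,-0.0229,0,0,0,0,1]
    - [-0.0306,-0.0229,0,0,0,0,1]
    - [-0.0306,-0.0229,0,0,0,0,1]
    - [-0.0306,-0.0229,0,0,0,0,1]
    - [-0.0306,-0.0229,0,0,0,0,1]
  squeeze: 12

```text
time_s: 0.6
ee_pos: [0.3159, 0.3354, 0.1772]
eef_rot: [-3.141, -0.0, 2.727]
force: [0.3, 0.8, 0.1]
grip_width: 0.0938
grip_force: 0.0
```

Call:
jog_arm:
  motion:
    - [-0.0306,-0.0229,0,0,0,0,0.3]
    - [-0.0307,-0.0229,0,0,0,0,0.3]
    - [0,0,0.04,0,0,-0.079,0.2]
    - [0,0,0.04,0,0,0,0.2]
    - [0,0,0,0,0,0,0.2]

```text
time_s: 1.1
ee_pos: [0.351, 0.2686, 0.0936]
eef_rot: [-3.135, -0.005, 2.805]
force: [0.1, 0.3, 0.2]
grip_width: 0.0582
grip_force: 0.0
```

Call:
jog_arm:
  motion:
    - [0,0,0.04,0,0,0,0.2]
    - [0,0,0.03,0,0,0,0.2]
    - [0,0,0.01,0,0,0,0.2]
    - [0,0,0,0,0,0,0.2]
    - [0,0,0,0,0,0,0.2]

```text
time_s: 1.6
ee_pos: [0.354, 0.271, 0.0191]
eef_rot: [3.14, 0.001, 2.806]
force: [-0.6, -0.5, 1.0]
grip_width: 0.0566
grip_force: 0.0
```

Run:
```python
from h import *
im=ctrl.camera("side"); cv2.imwrite("pics/s1.png",cv2.resize(im[155:275,130:290,::-1],None,fx=5,fy=5,interpolation=cv2.INTER_CUBIC))
o=ctrl.get_obs(); print(o["ee_pos"],o["eef_rot"],o["force"])
```

```text
[0.35407032 0.27095444 0.01910568] [3.13970368e+00 1.48697493e-03 2.80590894e+00] [0.10943114 0.20798362 0.37798183]
```

View pics/s1.png

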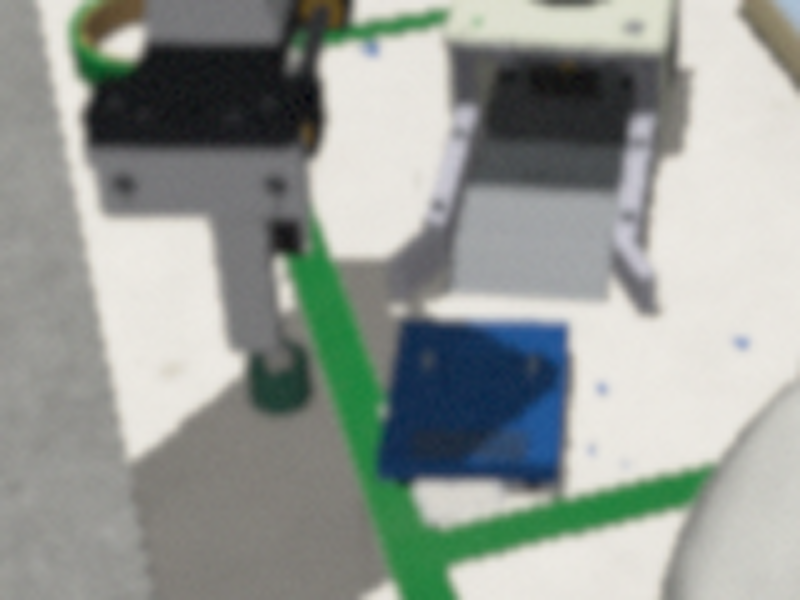

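The near finger is in front of the puck at crop (257,350) and the puck is at (279,382). I'll compare that with the projected tip to check the lateral offset.

Run:
```python
from h import *
o=ctrl.get_obs(); y=o["eef_rot"][2]; p=o["ee_pos"]; ty=np.array([np.sin(y),-np.cos(y),0]); tx=np.array([np.cos(y),np.sin(y),0])
for d in(-8,0,8):
  q=p-ty*.041+tx*d/1000; print(d,((proj("side",q)-[130,155]+.5)*5))
Z=np.array([(np.array([279,366])+.5)/5-.5+[130,155]]); print(unproj("side",Z,.02))
g=np.array([0.353,0.270,.02]); print(((proj("side",[g])-[130,155]+.5)*5)) 
print("delta tool",[(g-p)@tx,(g-p)@ty])
```

```text
-8 [[286.35889544 429.62544947]]
0 [[265.06392931 429.37298177]]
8 [[243.78044797 429.11856687]]
[[0.3523931  0.26551274 0.02      ]]
[[278.89040838 359.11138255]]
delta tool [np.float64(0.0006961752763858115), np.float64(-0.0012537508359539574)]
```

Run:
```python
from h import *
o=ctrl.get_obs(); y=o["eef_rot"][2]; p=o["ee_pos"]; ty=np.array([np.sin(y),-np.cos(y),0]); tx=np.array([np.cos(y),np.sin(y),0])
for s in(-.041,-.028,0,.028,.041):
  print(s,[((proj("side",p+ty*s+[0,0,h])-[130,155]+.5)*5).round()[0].tolist() for h in(0,.03,.095)])
print(model("side")[2:], -cv2.Rodrigues(model("side")[2])[0].T@model("side")[3])
import cv2
im=ctrl.camera("top"); cv2.imwrite("pics/t1.png",cv2.resize(im[195:315,200:360,::-1],None,fx=5,fy=5,interpolation=cv2.INTER_CUBIC))
```

```text
-0.041 [[265.0, 429.0], [257.0, 368.0], [238.0, 225.0]]
-0.028 [[270.0, 406.0], [263.0, 345.0], [244.0, 203.0]]
0 [[281.0, 359.0], [274.0, 298.0], [257.0, 158.0]]
0.028 [[292.0, 314.0], [285.0, 254.0], [269.0, 116.0]]
0.041 [[296.0, 294.0], [290.0, 235.0], [274.0, 97.0]]
(array([ 2.15698053, -0.35138042,  0.18933452]), array([-0.38361046,  0.29712069,  0.49815584])) [ 0.28501335 -0.34828326  0.53015384]
```

View pics/t1.png

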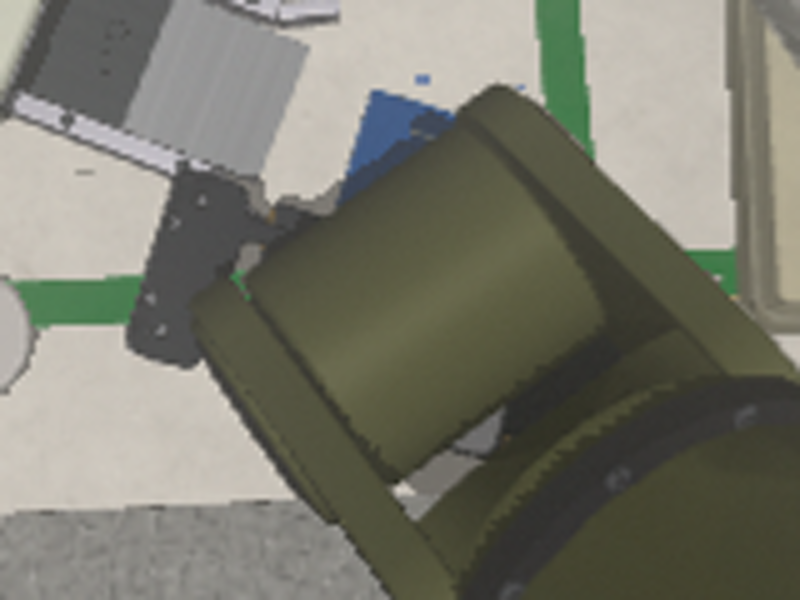

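Run:
```python
from h import *
o=ctrl.get_obs(); y=o["eef_rot"][2]; p=o["ee_pos"]; ty=np.array([np.sin(y),-np.cos(y),0]); tx=np.array([np.cos(y),np.sin(y),0])
print(o["ee_pos"],o["qpos"])
for s in(-.0885,-.05,0,.05,.0885):
  print(s,[((proj("top",p+ty*s+tx*a+[0,0,.12])-[200,195]+.5)*5).round()[0].tolist() for a in(-.0375,.0375)],[((proj("side",p+ty*s+tx*a+[0,0,.097])-[130,155]+.5)*5).round()[0].tolist() for a in(-.0375,.0375)])
im=cv2.resize(ctrl.camera("side")[60:300,60:320,::-1],None,fx=2.3,fy=2.3,interpolation=cv2.INTER_CUBIC)
cv2.imwrite("pics/s2.png",im)
```

```text
[0.35403279 0.27092282 0.0190014 ] [ 5.70986049e-01  2.84023504e-01  1.95898731e+00  2.00131204e-05
  8.96066578e-01 -6.64115260e-01]
-0.0885 [[630.0, 304.0], [581.0, 501.0]] [[327.0, 307.0], [100.0, 304.0]]
-0.05 [[532.0, 275.0], [480.0, 470.0]] [[342.0, 237.0], [125.0, 235.0]]
0 [[404.0, 237.0], [350.0, 431.0]] [[359.0, 155.0], [154.0, 153.0]]
0.05 [[278.0, 199.0], [221.0, 391.0]] [[375.0, 82.0], [180.0, 80.0]]
0.0885 [[182.0, 171.0], [123.0, 361.0]] [[386.0, 30.0], [198.0, 29.0]]
```

View pics/s2.png

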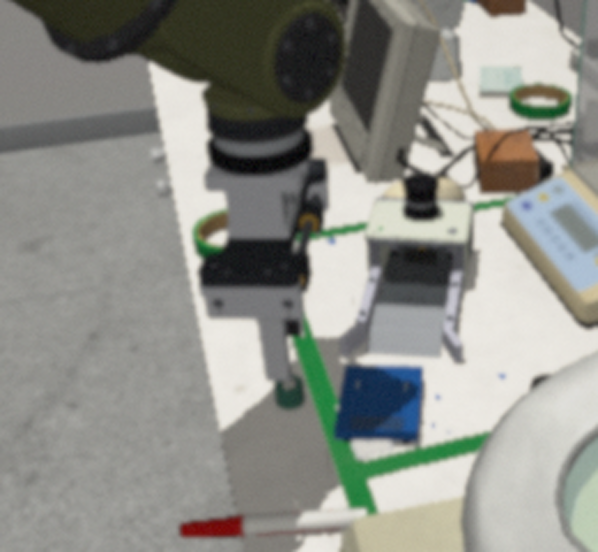

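The pictures show the gripper about 35–40 mm higher than its reported TCP: the finger tip is at crop (255,345) but predicted at v≈406–429. I'll go down to the planned height, watch the force, and check again using pixel profiles.

Call:
jog_arm:
  motion:
    - [0,0,0.005,0,0,0,0.2]
    - [0,-0.001,0.004,0,0,0,0.2]
    - [0,0,0,0,0,0,0.2]

```text
time_s: 2.05
ee_pos: [0.3525, 0.269, 0.0078]
eef_rot: [-3.141, -0.001, 2.806]
force: [0.1, -0.5, -0.2]
grip_width: 0.0567
grip_force: 0.0
```

Run:
```python
from h import *
a=cv2.imread("pics/s1.png")
im=ctrl.camera("side"); cv2.imwrite("pics/s3.png",im[:,:,::-1])
o=ctrl.get_obs(); print(o["ee_pos"],o["force"],o["grip_width"])
for u in(178,182,186):
  print(u,[tuple(int(c) for c in im[v,u]) for v in range(216,240,2)])
```

```text
[0.3526545  0.2691626  0.00807444] [ 0.81145071  0.67637629 -0.22631831] 0.05636328006655064
178 [(122, 122, 123), (122, 121, 122), (120, 121, 122), (121, 122, 123), (120, 120, 121), (121, 120, 121), (119, 121, 120), (115, 114, 113), (119, 119, 114), (124, 122, 117), (128, 127, 120), (130, 127, 121)]
182 [(120, 121, 123), (119, 120, 121), (117, 117, 118), (121, 120, 122), (120, 120, 120), (120, 120, 121), (118, 118, 120), (98, 101, 102), (48, 69, 62), (38, 65, 54), (61, 79, 70), (116, 115, 110)]
186 [(200, 196, 188), (137, 135, 129), (116, 115, 109), (98, 100, 95), (85, 88, 85), (97, 96, 94), (87, 88, 87), (70, 78, 75), (42, 65, 57), (35, 64, 53), (44, 70, 59), (101, 106, 99)]
```

Call:
jog_arm:
  motion:
    - [0,0,0,0,0,0,-0.2]
    - [0,0,0,0,0,0,-0.4]
    - [0,0,0,0,0,0,-0.6]
    - [0,0,0,0,0,0,-0.6]
    - [0,0,0,0,0,0,-0.6]
  squeeze: 10

```text
time_s: 2.6
ee_pos: [0.3529, 0.2693, 0.0084]
eef_rot: [3.142, 0.0, 2.806]
force: [-0.7, -0.2, -0.3]
grip_width: 0.0208
grip_force: 0.0
```

Call:
jog_arm:
  motion:
    - [0,0,0,0,0,0,-0.6]
    - [0,0,0,0,0,0,-0.6]

```text
time_s: 2.8
ee_pos: [0.3528, 0.2693, 0.0084]
eef_rot: [3.142, -0.0, 2.806]
force: [0.2, -0.5, 0.2]
grip_width: 0.0187
grip_force: 0.0
```

The fingers closed on nothing, so I need another look.

Run:
```python
from h import *
a=ctrl.camera("side")[165:265,150:230,::-1]; b=ctrl.camera("top")[215:285,215:295,::-1]
r=lambda i,f:cv2.resize(i,None,fx=f,fy=f,interpolation=cv2.INTER_CUBIC)
A=r(a,5); B=r(b,4); B=cv2.copyMakeBorder(B,0,500-B.shape[0],0,0,cv2.BORDER_CONSTANT)
cv2.imwrite("pics/s4.png",np.hstack([A,B]))
p=ctrl.get_obs()["ee_pos"]; print(p,[((proj("side",p+[0,0,h])-[150,165]+.5)*5).round()[0].tolist() for h in(0,.02,.04)])
```

```text
[0.35283455 0.26932317 0.00834308] [[182.0, 333.0], [177.0, 294.0], [172.0, 253.0]]
```

View pics/s4.png

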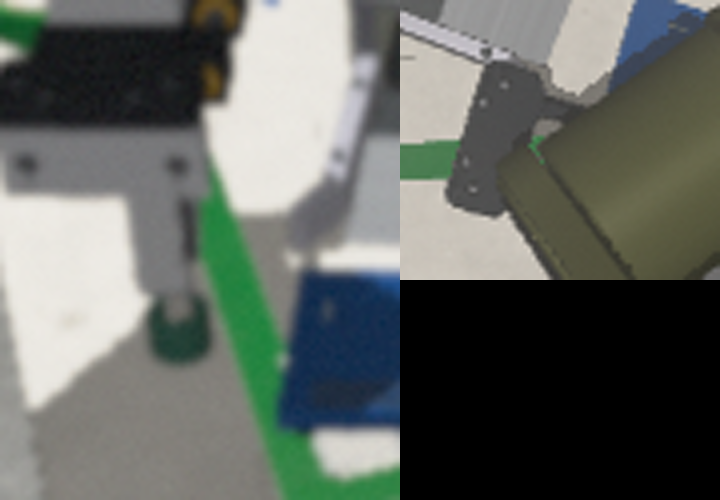

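The near finger's tip is at crop (165,290), above the puck's top mark at (180,305). This also puts the fingers about 40 mm above the reported z. I'll open them and feel downwards in small steps, watching the force.

Call:
jog_arm:
  motion:
    - [0,0,0,0,0,0,0.2]
    - [0,0,0,0,0,0,0.2]
    - [0,0,0,0,0,0,0.2]
    - [0,0,0.005,0,0,0,0.2]
    - [0,0,0,0,0,0,0.2]

```text
time_s: 3.4
ee_pos: [0.3525, 0.2691, 0.0027]
eef_rot: [-3.141, -0.001, 2.806]
force: [0.3, -0.4, -0.2]
grip_width: 0.0546
grip_force: 0.0
```

Call:
jog_arm:
  motion:
    - [0,0,0.002,0,0,0,0.2]
    - [0,0,0.002,0,0,0,0.2]

```text
time_s: 3.6
ee_pos: [0.3528, 0.2693, -0.0008]
eef_rot: [-3.142, -0.0, 2.806]
force: [-0.1, 0.3, -0.3]
grip_width: 0.0563
grip_force: 0.0
```

Call:
jog_arm:
  motion:
    - [0,0,0.002,0,0,0,0.2]
    - [0,0,0.002,0,0,0,0.2]

```text
time_s: 3.8
ee_pos: [0.3528, 0.2693, -0.0048]
eef_rot: [-3.142, -0.0, 2.806]
force: [0.4, 0.1, 0.1]
grip_width: 0.0566
grip_force: 0.0
```

Run:
```python
from h import *
im=ctrl.camera("side"); o=ctrl.get_obs(); print(o["ee_pos"],o["force"],o["tau"].round(2))
g=im.astype(int)
for u in(178,180,182): print(u,[tuple(g[v,u].tolist()) for v in range(222,246,2)])
```

```text
[ 0.35270246  0.2692483  -0.00509301] [-0.32675815 -0.3464302  -0.04208848] [ 4.000e-02 -4.613e+01 -2.636e+01  4.000e-02  1.200e-01  0.000e+00]
178 [(120, 122, 122), (121, 121, 122), (122, 123, 124), (123, 122, 126), (123, 122, 123), (124, 123, 123), (120, 120, 121), (124, 122, 120), (130, 129, 123), (133, 129, 124), (132, 131, 124), (132, 130, 123)]
180 [(121, 123, 123), (122, 122, 123), (121, 121, 123), (121, 120, 122), (123, 124, 124), (120, 122, 124), (118, 119, 120), (110, 110, 108), (127, 125, 118), (132, 129, 125), (132, 129, 123), (133, 130, 124)]
182 [(121, 123, 122), (122, 121, 121), (121, 120, 122), (122, 123, 124), (122, 122, 123), (121, 121, 122), (115, 116, 117), (86, 94, 89), (114, 116, 109), (131, 129, 124), (132, 129, 125), (131, 130, 123)]
```

The tip is now at row ~235. At this rate it would meet the table roughly 29 mm lower, so the true tip height is about the reported z + 0.035. I'll feel for the table to calibrate this.

Call:
jog_arm:
  motion:
    - [0,0,0.004,0,0,0,0.2]
    - [0,0,0.004,0,0,0,0.2]
    - [0,0,0.003,0,0,0,0.2]
    - [0,0,0,0,0,0,0.2]

```text
time_s: 4.25
ee_pos: [0.3526, 0.2692, -0.0162]
eef_rot: [-3.141, -0.001, 2.806]
force: [0.4, 0.3, -0.8]
grip_width: 0.0567
grip_force: 0.0
```

Call:
jog_arm:
  motion:
    - [0,0,0.002,0,0,0,0.2]
    - [0,0,0.002,0,0,0,0.2]
    - [0,0,0,0,0,0,0.2]

```text
time_s: 4.55
ee_pos: [0.3527, 0.2693, -0.0199]
eef_rot: [-3.141, -0.0, 2.806]
force: [0.1, -0.8, -0.0]
grip_width: 0.0563
grip_force: 0.0
```

Call:
jog_arm:
  motion:
    - [0,0,0.002,0,0,0,0.2]
    - [0,0,0,0,0,0,0.2]

```text
time_s: 4.75
ee_pos: [0.3528, 0.2693, -0.0218]
eef_rot: [-3.141, -0.0, 2.806]
force: [0.0, 0.1, 0.3]
grip_width: 0.0563
grip_force: 0.0
```

Run:
```python
from h import *
im=ctrl.camera("side"); o=ctrl.get_obs(); print(o["ee_pos"],o["force"]); cv2.imwrite("pics/s5.png",im[:,:,::-1])
g=im.astype(int)
for v in range(224,254,2): print(v,[int(g[v,u].sum()//3) for u in range(168,202,2)],[int(g[v,u,1]-g[v,u,0]) for u in range(168,202,2)])
```

```text
[ 0.35282917  0.26932716 -0.02171553] [-0.36397594 -0.36640307 -0.72448846]
224 [232, 233, 233, 199, 132, 123, 123, 123, 116, 84, 61, 75, 110, 84, 78, 81, 79] [-2, -2, -3, -4, 0, 2, 2, 0, 1, 1, 14, 8, 28, 83, 98, 93, 100]
226 [233, 234, 235, 217, 140, 123, 124, 123, 114, 94, 73, 61, 105, 94, 81, 80, 80] [-3, -2, -3, -3, -1, 2, -1, 1, 3, -2, 7, 15, 17, 68, 93, 95, 97]
228 [231, 234, 235, 223, 143, 122, 122, 122, 117, 90, 64, 51, 104, 105, 82, 78, 81] [-3, -3, -2, -2, -1, 0, -1, 1, 0, 2, 13, 20, 7, 45, 91, 100, 98]
230 [232, 234, 231, 201, 135, 124, 121, 122, 120, 91, 54, 51, 101, 119, 87, 80, 81] [-2, -2, -3, -4, -1, 0, 1, 0, 1, 3, 22, 20, 2, 24, 84, 95, 96]
232 [232, 225, 199, 144, 125, 122, 122, 121, 122, 99, 58, 46, 88, 122, 100, 86, 81] [-3, -2, -4, -2, -1, 1, 0, 1, 1, 2, 20, 26, 3, 10, 65, 88, 96]
234 [213, 169, 140, 128, 127, 123, 123, 124, 121, 98, 58, 51, 96, 122, 108, 82, 78] [-4, -4, -2, -2, -1, 0, 0, 0, 0, 2, 18, 22, 2, 1, 45, 93, 102]
236 [166, 131, 129, 129, 125, 123, 123, 122, 122, 103, 71, 85, 118, 126, 121, 88, 80] [-3, -4, -4, -3, 0, 1, 2, -1, 0, 1, 13, 7, 0, -3, 24, 
[... 560 characters left out ...]
-2, -4, -2, -5, -4, -3, -3, -2, -3, -3, -3, -3, -2, -3, -2, 9, 67]
246 [126, 129, 130, 129, 130, 130, 130, 129, 128, 130, 131, 129, 130, 130, 128, 129, 107] [-3, -3, -1, -4, -3, -5, -5, -2, -3, -5, -2, -3, -3, -2, -2, 0, 44]
248 [127, 127, 129, 131, 128, 128, 129, 128, 130, 130, 128, 131, 130, 129, 130, 129, 121] [-3, -2, -4, -2, -4, -5, -2, -2, -2, -4, -3, -1, -2, -2, -3, -2, 22]
250 [126, 129, 129, 131, 129, 131, 128, 130, 129, 130, 128, 127, 126, 129, 128, 128, 126] [-2, -3, -3, -3, -3, -3, -4, -3, -3, -3, -3, -3, -2, -4, -2, -3, 10]
252 [128, 130, 129, 130, 131, 129, 129, 130, 132, 130, 128, 127, 129, 129, 127, 130, 127] [-2, -3, -2, -4, -3, -3, -4, -3, -4, -5, -2, -4, -4, -1, -2, -3, 2]
```

Call:
jog_arm:
  motion:
    - [0,0,0.003,0,0,0,0.2]
    - [0,0,0.003,0,0,0,0.2]
    - [0,0,0,0,0,0,0.2]

```text
time_s: 5.1
ee_pos: [0.3529, 0.2693, -0.0278]
eef_rot: [-3.142, -0.0, 2.806]
force: [0.9, -0.6, -0.4]
grip_width: 0.0559
grip_force: 0.1
```

Call:
jog_arm:
  motion:
    - [0,0,0.002,0,0,0,0.2]
    - [0,0,0,0,0,0,0.2]

```text
time_s: 5.3
ee_pos: [0.353, 0.2694, -0.0281]
eef_rot: [-3.142, 0.0, 2.806]
force: [-12.0, -7.3, 37.6]
grip_width: 0.0564
grip_force: 18.8
```

Call:
jog_arm:
  motion:
    - [0,0,0.002,0,0,0,0.2]
    - [0,0,0,0,0,0,0.2]

```text
time_s: 5.5
ee_pos: [0.3532, 0.2695, -0.0284]
eef_rot: [3.142, 0.0, 2.806]
force: [-22.8, -17.7, 74.5]
grip_width: 0.0563
grip_force: 37.4
```

The table touches at a reported z of -0.0278. I'll back up to a tip height of 8 mm and grasp.

Call:
jog_arm:
  motion:
    - [0,0,-0.008,0,0,0,0.2]
    - [0,0,-0.004,0,0,0,0.2]
    - [0,0,0,0,0,0,-0.3]
    - [0,0,0,0,0,0,-0.6]
    - [0,0,0,0,0,0,-0.6]
  squeeze: 10

```text
time_s: 6.0
ee_pos: [0.3526, 0.2692, -0.0202]
eef_rot: [-3.141, -0.001, 2.806]
force: [-0.0, 0.0, 0.0]
grip_width: 0.0356
grip_force: 0.0
```

Call:
jog_arm:
  motion:
    - [0,0,0,0,0,0,-0.7]
    - [0,0,0,0,0,0,-0.7]
    - [0,0,0,0,0,0,-0.7]

```text
time_s: 6.3
ee_pos: [0.3528, 0.2693, -0.0198]
eef_rot: [-3.141, -0.0, 2.806]
force: [-0.1, -0.0, 0.2]
grip_width: 0.024
grip_force: 10.0
```

Call:
jog_arm:
  motion:
    - [0,0,-0.02,0,0,0,-0.7]
    - [0,0,-0.02,0,0,0,-0.7]
    - [-0.026,0,0,0,0,0,-0.7]
    - [-0.026,0,0,0,0,0,-0.7]
    - [-0.026,0,0,0,0,0,-0.7]

```text
time_s: 6.8
ee_pos: [0.4274, 0.2433, 0.0205]
eef_rot: [3.141, 0.0, 2.806]
force: [-0.4, -0.4, -0.5]
grip_width: 0.024
grip_force: 10.0
```

Call:
jog_arm:
  motion:
    - [0,0,0,0,0,0,-0.7]
    - [0,0,0,0,0,0,-0.7]

```text
time_s: 7.0
ee_pos: [0.4261, 0.2434, 0.02]
eef_rot: [-3.141, -0.001, 2.805]
force: [0.4, -0.8, -0.6]
grip_width: 0.0244
grip_force: 10.0
```

Run:
```python
from h import *
im=ctrl.camera("side"); o=ctrl.get_obs(); p=o["ee_pos"]; print(p,o["eef_rot"],o["force"],o["grip_width"])
b=im[170:260,180:280,::-1]; cv2.imwrite("pics/s6.png",cv2.resize(b,None,fx=6,fy=6,interpolation=cv2.INTER_CUBIC))
q=[p[0],p[1],p[2]+.0278-.008]; f=lambda P:((proj("side",P)-[180,170]+.5)*6).round().tolist()
print("foot,top",f([q]),f([np.add(q,[0,0,.02])]),"recess mouth",f([[.4264,.2441,.017]]))
```

```text
[0.42574505 0.24364925 0.0200803 ] [-3.14107307e+00 -6.17099698e-04  2.80571015e+00] [-0.55126583  0.75530048 -0.70083095] 0.02411886039632507
foot,top [[270.0, 298.0]] [[267.0, 248.0]] recess mouth [[274.0, 351.0]]
```

View pics/s6.png

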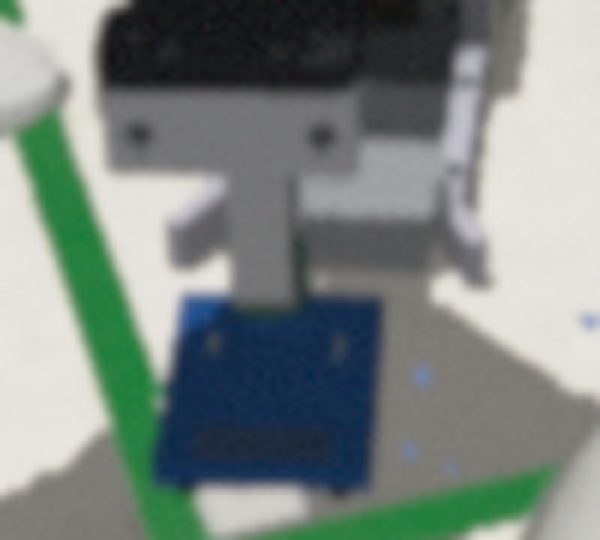

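The puck is held behind the near finger, with its right edge at (303,270), and sits in line with the recess at (274,351). Lowering.

Call:
jog_arm:
  motion:
    - [0,0.0006,0.01,0,0,0,-0.7]
    - [0,0,0.01,0,0,0,-0.7]
    - [0,0,0.003,0,0,0,-0.7]
    - [0,0,0.002,0,0,0,-0.7]
    - [0,0,0,0,0,0,-0.7]

```text
time_s: 7.55
ee_pos: [0.4265, 0.2442, -0.0049]
eef_rot: [-3.141, -0.0, 2.806]
force: [-0.1, -0.3, -0.1]
grip_width: 0.0237
grip_force: 10.0
```

Call:
jog_arm:
  motion:
    - [0,0,0.0015,0,0,0,-0.7]
    - [0,0,0,0,0,0,-0.7]

```text
time_s: 7.75
ee_pos: [0.4267, 0.2442, -0.0061]
eef_rot: [3.141, 0.0, 2.806]
force: [-0.5, -0.1, -0.3]
grip_width: 0.0242
grip_force: 10.0
```

Call:
jog_arm:
  motion:
    - [0,0,0.001,0,0,0,-0.7]
    - [0,0,0,0,0,0,-0.35]
    - [0,0,0,0,0,0,-0.15]
    - [0,0,0,0,0,0,0]
    - [0,0,0,0,0,0,0]

```text
time_s: 8.25
ee_pos: [0.4267, 0.2442, -0.0071]
eef_rot: [3.142, 0.0, 2.806]
force: [-0.6, 0.7, -0.6]
grip_width: 0.0466
grip_force: 0.0
```

Call:
jog_arm:
  motion:
    - [0,0,-0.02,0,0,0,0]
    - [0,0,-0.04,0,0,0,0.3]
    - [0,0,-0.04,0,0,0,1]

```text
time_s: 8.55
ee_pos: [0.4262, 0.244, 0.0938]
eef_rot: [-3.141, -0.001, 2.806]
force: [0.1, -0.6, -0.5]
grip_width: 0.0594
grip_force: 0.0
```

Call:
jog_arm:
  motion:
    - [0,0,0,0,0,0.138,1]
    - [0,0,0,0,0,0.138,1]
    - [0,0,0,0,0,0.138,1]
    - [0,0,0,0,0,0.138,1]
    - [0,0,0,0,0,0.138,1]

```text
time_s: 9.05
ee_pos: [0.4267, 0.2442, 0.0929]
eef_rot: [3.142, 0.0, 2.11]
force: [0.7, -0.3, -0.5]
grip_width: 0.0938
grip_force: 0.0
```

Call:
jog_arm:
  motion:
    - [0,0,0,0,0,0.138,1]
    - [0,0,0,0,0,0.138,1]
    - [0,0,0,0,0,0.138,1]
    - [0,0,0,0,0,0.138,1]
    - [0,0,0,0,0,0.138,1]

```text
time_s: 9.55
ee_pos: [0.4267, 0.2442, 0.0929]
eef_rot: [-3.142, 0.0, 1.42]
force: [-0.4, -0.0, 0.0]
grip_width: 0.094
grip_force: 0.0
```

Call:
jog_arm:
  motion:
    - [0,0,0,0,0,0.138,1]
    - [0,0,0,0,0,0.136,1]
    - [-0.0137,0.0098,0,0,0,0,1]
    - [0,0,0,0,0,0,1]
    - [0,0,0,0,0,0,1]

```text
time_s: 10.05
ee_pos: [0.4301, 0.2278, 0.0929]
eef_rot: [3.142, -0.0, 1.152]
force: [0.6, -0.4, 0.1]
grip_width: 0.0943
grip_force: 0.0
```

Run:
```python
from h import *
im=ctrl.camera("side"); o=ctrl.get_obs(); print(o["ee_pos"],o["eef_rot"],o["qpos"].round(2))
cv2.imwrite("pics/s7.png",im[:,:,::-1])
g=im.astype(int); m=((g[...,1]-g[...,0]>12)&(g.sum(2)<260)&(g[...,2]-g[...,1]<8)).astype(np.uint8); m[:200]=0;m[260:]=0
n,l,st,c=cv2.connectedComponentsWithStats(m); print([(s.tolist(),k.round(1).tolist()) for s,k in zip(st[1:],c[1:]) if s[4]>40])
print("expected puck centre",proj("side",[[.4264,.2441,.022]]))
```

```text
[0.43008541 0.22799084 0.09294188] [ 3.14148765e+00 -2.46071075e-04  1.15196828e+00] [0.41 0.25 1.79 0.   1.1  0.83]
[([187, 200, 26, 60, 382], [199.2, 229.5]), ([219, 220, 13, 13, 111], [224.6, 227.1]), ([228, 249, 42, 11, 190], [252.4, 255.4])]
expected puck centre [[225.07775869 226.05656488]]
```

The puck stands in the recess: found at (224.6,227.1), expected at (225,226). Next I'll straddle the carrier and close gently to square it to the lane.

Call:
jog_arm:
  motion:
    - [0,0,0.04,0,0,0,1]
    - [0,0,0.04,0,0,0,1]
    - [0,0,0.02,0,0,0,1]
    - [0,0,0.0127,0,0,0,1]
    - [0,0,0,0,0,0,1]

```text
time_s: 10.6
ee_pos: [0.4294, 0.2277, -0.0209]
eef_rot: [-3.14, 0.002, 1.152]
force: [-0.8, -0.5, -0.1]
grip_width: 0.0938
grip_force: 0.0
```

Call:
jog_arm:
  motion:
    - [0,0,0,0,0,0,0.85]
    - [0,0,0,0,0,0,0.7]
    - [0,0,0,0,0,0,0.6]
    - [0,0,0,0,0,0,0.5]
    - [0,0,0,0,0,0,0.48]
  squeeze: 8

```text
time_s: 11.1
ee_pos: [0.4301, 0.2278, -0.0195]
eef_rot: [3.141, -0.0, 1.152]
force: [-2.8, 1.4, 2.0]
grip_width: 0.0698
grip_force: 1.5
```

Call:
jog_arm:
  motion:
    - [0,0,0,0,0,0,0.46]
    - [0,0,0,0,0,0,0.46]
    - [0,0,0,0,0,0,0.46]

```text
time_s: 11.4
ee_pos: [0.43, 0.2277, -0.0198]
eef_rot: [-3.142, 0.0, 1.152]
force: [-3.0, 1.3, 3.4]
grip_width: 0.0685
grip_force: 1.7
```

Call:
jog_arm:
  motion:
    - [0,0,0,0,0,0,0.7]
    - [0,0,0,0,0,0,1]
    - [0,0,0,0,0,0,1]
    - [0,0,-0.03,0,0,0,1]
    - [0,0,-0.04,0,0,0,0.5]

```text
time_s: 11.9
ee_pos: [0.4291, 0.2271, 0.0496]
eef_rot: [-3.139, 0.003, 1.152]
force: [1.5, -0.3, 0.8]
grip_width: 0.0889
grip_force: 0.0
```

Run:
```python
from h import *
for z in(.02,.05,.1,.2,.3): print(z,unproj("top",[[348,180],[345,95],[353,262]],z)[:,:2].round(3).tolist(), unproj("side",[[265,280],[210,300]],z)[:,:2].round(3).tolist())
im=cv2.imread("pics/s7.png"); g=im[...,::-1].astype(int)
print(ctrl.get_obs()["ee_pos"])
D=(.4864,.3576,1.1522)
im=ctrl.camera("side"); cv2.imwrite("pics/s8.png",im[:,:,::-1])
gi=im.astype(int); m=((gi[...,2]-gi[...,0]>40)&(gi[...,2]-gi[...,1]>25)).astype(np.uint8)
n,l,st,c=cv2.connectedComponentsWithStats(m); k=1+st[1:,4].argmax(); P=np.argwhere(l==k)[:,::-1]; print(st[k],cv2.approxPolyDP(cv2.convexHull(P.astype(np.int32)),2.5,True).reshape(-1,2).tolist())
print(proj("side",pose(*D,[[-.100,.033,.017],[-.100,-.035,.017],[-.184,-.035,.017],[-.184,.033,.017]])).round(1).tolist())
```

```text
0.02 [[0.535, 0.085], [0.745, 0.072], [0.35, 0.093]] [[0.453, 0.09], [0.356, 0.078]]
0.05 [[0.527, 0.094], [0.73, 0.081], [0.349, 0.101]] [[0.444, 0.064], [0.352, 0.053]]
0.1 [[0.515, 0.107], [0.706, 0.095], [0.347, 0.114]] [[0.427, 0.021], [0.345, 0.011]]
0.2 [[0.489, 0.135], [0.656, 0.124], [0.343, 0.141]] [[0.394, -0.065], [0.331, -0.073]]
0.3 [[0.464, 0.162], [0.606, 0.153], [0.34, 0.167]] [[0.361, -0.151], [0.317, -0.156]]
[0.4290564  0.22709826 0.04964836]
[211 220  36  32 624] [[246, 222], [243, 251], [211, 249], [216, 220]]
[[215.3, 218.3], [248.9, 220.4], [244.1, 249.2], [207.5, 246.7]]
```

Run:
```python
from h import *
def tri(a,b):
    z=np.linspace(0,.5,501); A=np.array([unproj("top",[a],t)[0] for t in z]);B=np.array([unproj("side",[b],t)[0] for t in z])
    d=np.linalg.norm(A-B,axis=1); i=d.argmin(); return A[i].round(3),B[i].round(3),d[i].round(3)
print("hole",tri([412,165],[350,275]))
c=tri([412,165],[350,275])[0]
for q in([349,168],[410,226],[365,210],[357,200]): print(unproj("top",[q],c[2])[0].round(3))
for q in([262,290],[300,215]): print(unproj("side",[q],c[2])[0].round(3))
D=(.4864,.3576,1.1522)
for x in(-.141,-.205): print(x,pose(*D,[[x+a,b,0] for a in(-.0375,.0375) for b in(-.0885,.0885)])[:,:2].round(3).tolist())
```

```text
hole (array([ 0.536, -0.022,  0.117]), array([ 0.535, -0.022,  0.117]), np.float64(0.001))
[0.535 0.107 0.117]
[ 0.411 -0.001  0.117]
[0.447 0.084 0.117]
[0.468 0.098 0.117]
[ 0.412 -0.009  0.117]
[0.524 0.122 0.117]
-0.141 [[0.495, 0.159], [0.333, 0.23], [0.525, 0.227], [0.363, 0.299]]
-0.205 [[0.469, 0.1], [0.307, 0.172], [0.499, 0.169], [0.337, 0.241]]
```

The carrier is now square to the lane. The lamp ring (centre 0.536,-0.022, radius ≈0.128) leaves about 11 mm of room behind it. I'll back off behind the carrier and lower.

Call:
jog_arm:
  motion:
    - [-0.03,0,0,0,0,0,0]
    - [-0.03,0,0,0,0,0,-0.36]
    - [0,0,0.03,0,0,0,-0.36]
    - [0,0,0.02,0,0,0,-0.36]
    - [0,0,0,0,0,0,-0.36]

```text
time_s: 12.45
ee_pos: [0.4044, 0.1723, -0.0017]
eef_rot: [-3.139, 0.002, 1.151]
force: [-0.1, 0.0, -0.3]
grip_width: 0.0453
grip_force: 0.0
```

Call:
jog_arm:
  motion:
    - [0,0,0.0185,0,0,0,-0.36]
    - [0,0,0,0,0,0,-0.36]
    - [0,0,0,0,0,0,-0.36]

```text
time_s: 12.75
ee_pos: [0.406, 0.173, -0.0176]
eef_rot: [3.141, -0.0, 1.152]
force: [-0.3, -0.3, 0.6]
grip_width: 0.0303
grip_force: 0.0
```

Call:
jog_arm:
  motion:
    - [0.004,0,0,0,0,0,-0.36]
    - [0.004,0,0,0,0,0,-0.36]
    - [0,0,0,0,0,0,-0.36]

```text
time_s: 13.05
ee_pos: [0.4094, 0.1807, -0.0178]
eef_rot: [3.141, -0.001, 1.152]
force: [0.3, 0.2, -0.5]
grip_width: 0.0301
grip_force: 0.0
```

Call:
jog_arm:
  motion:
    - [0.003,0,0.001,0,0,0,-0.36]
    - [0.003,0,0,0,0,0,-0.36]
    - [0.003,0,0,0,0,0,-0.36]
    - [0.003,0,0,0,0,0,-0.36]
    - [0.003,0,0,0,0,0,-0.36]

```text
time_s: 13.55
ee_pos: [0.4151, 0.1941, -0.0194]
eef_rot: [-3.142, 0.0, 1.152]
force: [-0.9, -3.3, 1.5]
grip_width: 0.0301
grip_force: 1.4
```

Call:
jog_arm:
  motion:
    - [0.003,0,0,0,0,0,-0.36]
    - [0.003,0,0,0,0,0,-0.36]
    - [0.003,0,0,0,0,0,-0.36]
    - [0.003,0,0,0,0,0,-0.36]
    - [0.003,0,0,0,0,0,-0.36]

```text
time_s: 14.05
ee_pos: [0.4212, 0.2078, -0.0194]
eef_rot: [-3.142, 0.0, 1.152]
force: [-1.4, -2.5, 1.7]
grip_width: 0.0301
grip_force: 1.3
```

Call:
jog_arm:
  motion:
    - [0.003,0,0,0,0,0,-0.36]
    - [0.003,0,0,0,0,0,-0.36]
    - [0.003,0,0,0,0,0,-0.36]
    - [0.003,0,0,0,0,0,-0.36]
    - [0.003,0,0,0,0,0,-0.36]

```text
time_s: 14.55
ee_pos: [0.4272, 0.2215, -0.0194]
eef_rot: [-3.141, 0.0, 1.152]
force: [-1.0, -1.4, 0.1]
grip_width: 0.0301
grip_force: 1.3
```

Call:
jog_arm:
  motion:
    - [0.003,0,0,0,0,0,-0.36]
    - [0.003,0,0,0,0,0,-0.36]
    - [0.003,0,0,0,0,0,-0.36]
    - [0.003,0,0,0,0,0,-0.36]
    - [0.003,0,0,0,0,0,-0.36]

```text
time_s: 15.05
ee_pos: [0.4334, 0.2352, -0.0194]
eef_rot: [-3.142, 0.0, 1.152]
force: [-1.5, -2.6, -0.9]
grip_width: 0.0298
grip_force: 1.0
```

```bash
cat > chk.py <<'E'
from h import *
D=(.4864,.3576,1.1522)
o=ctrl.get_obs(); p=o["ee_pos"]; c,s=np.cos(D[2]),np.sin(D[2]); d=p[:2]-D[:2]; F=o["force"]
print("tcp dock x,y,tip mm",round(1e3*(c*d[0]+s*d[1]),1),round(1e3*(-s*d[0]+c*d[1]),1),round(1e3*(p[2]+.0278),1),"push",-(c*F[0]+s*F[1]),"lat",-s*F[0]+c*F[1],"Fz",F[2])
im=ctrl.camera("side"); g=im.astype(int)
m=((g[...,2]-g[...,0]>40)&(g[...,2]-g[...,1]>25)).astype(np.uint8); m[:,270:]=0; m[:150]=0
n,l,st,_=cv2.connectedComponentsWithStats(m); k=1+st[1:,4].argmax(); P=np.argwhere(l==k)[:,::-1]; print("blue",st[k].tolist(),cv2.approxPolyDP(cv2.convexHull(P.astype(np.int32)),2,True).reshape(-1,2).tolist())
E
python3 chk.py
```

```text
tcp dock x,y,tip mm -133.3 -1.3 8.4 push 2.962494208102957 lat 0.2787469926149948 Fz -0.9112800133030289
blue [221, 200, 15, 22, 201] [[234, 221], [223, 220], [221, 200], [229, 201], [235, 216]]
```

Call:
jog_arm:
  motion:
    - [0.003,0,0,0,0,0,-0.36]
    - [0.003,0,0,0,0,0,-0.36]
    - [0.003,0,0,0,0,0,-0.36]
    - [0.003,0,0,0,0,0,-0.36]
    - [0.003,0,0,0,0,0,-0.36]

```text
time_s: 15.6
ee_pos: [0.4395, 0.2489, -0.0194]
eef_rot: [-3.142, 0.0, 1.152]
force: [-0.9, -2.8, -0.1]
grip_width: 0.0303
grip_force: 1.2
```

Call:
jog_arm:
  motion:
    - [0.003,0,0,0,0,0,-0.36]
    - [0.003,0,0,0,0,0,-0.36]
    - [0.003,0,0,0,0,0,-0.36]
    - [0.003,0,0,0,0,0,-0.36]
    - [0.003,0,0,0,0,0,-0.36]

```text
time_s: 16.1
ee_pos: [0.4456, 0.2626, -0.0194]
eef_rot: [-3.142, 0.0, 1.152]
force: [-1.4, -1.4, -1.2]
grip_width: 0.0298
grip_force: 0.9
```

Call:
jog_arm:
  motion:
    - [0.003,0,0,0,0,0,-0.36]
    - [0.003,0,0,0,0,0,-0.36]
    - [0.003,0,0,0,0,0,-0.36]
    - [0.003,0,0,0,0,0,-0.36]
    - [0.003,0,0,0,0,0,-0.36]

```text
time_s: 16.6
ee_pos: [0.4517, 0.2763, -0.0193]
eef_rot: [3.142, -0.0, 1.152]
force: [-0.6, -1.9, -1.8]
grip_width: 0.0304
grip_force: 0.9
```

Call:
jog_arm:
  motion:
    - [0.003,0,0,0,0,0,-0.36]
    - [0.003,0,0,0,0,0,-0.36]
    - [0.003,0,0,0,0,0,-0.36]
    - [0.003,0,0,0,0,0,-0.36]
    - [0.002,0,0,0,0,0,-0.36]

```text
time_s: 17.1
ee_pos: [0.4575, 0.2889, -0.0191]
eef_rot: [3.141, 0.0, 1.152]
force: [-2.5, -5.7, 5.0]
grip_width: 0.0299
grip_force: 3.1
```

```bash
python3 chk.py
```

```text
tcp dock x,y,tip mm -74.5 -1.5 8.7 push 6.169185677578723 lat -0.03470451556776721 Fz 4.973744003291556
blue [226, 180, 14, 23, 197] [[239, 202], [227, 201], [226, 181], [235, 181]]
```

Call:
jog_arm:
  motion:
    - [0.003,0,-0.0008,0,0,0,-0.36]
    - [0.003,0,-0.0007,0,0,0,-0.36]
    - [0.003,0,-0.0005,0,0,0,-0.36]

```text
time_s: 17.45
ee_pos: [0.4611, 0.2974, -0.0173]
eef_rot: [3.142, -0.0, 1.152]
force: [-2.3, -3.0, 0.2]
grip_width: 0.0298
grip_force: 1.6
```

Call:
jog_arm:
  motion:
    - [0.003,0,-0.0005,0,0,0,-0.36]
    - [0.003,0,-0.0005,0,0,0,-0.36]
    - [0.003,0,-0.0005,0,0,0,-0.36]

```text
time_s: 17.75
ee_pos: [0.4647, 0.3056, -0.0158]
eef_rot: [3.142, 0.0, 1.152]
force: [-0.9, -3.7, 1.1]
grip_width: 0.0301
grip_force: 1.9
```

Call:
jog_arm:
  motion:
    - [0.003,0,-0.0005,0,0,0,-0.36]
    - [0.003,0,-0.0005,0,0,0,-0.36]
    - [0.003,0,-0.0005,0,0,0,-0.36]
    - [0.003,0,-0.0005,0,0,0,-0.36]
    - [0.003,0,-0.0005,0,0,0,-0.36]

```text
time_s: 18.25
ee_pos: [0.471, 0.3193, -0.0131]
eef_rot: [3.141, -0.0, 1.152]
force: [0.4, -0.4, -0.2]
grip_width: 0.0303
grip_force: 0.2
```

Call:
jog_arm:
  motion:
    - [0.003,0,-0.0005,0,0,0,-0.36]
    - [0.003,0,-0.0005,0,0,0,-0.36]
    - [0.003,0,-0.0005,0,0,0,-0.36]
    - [0.002,0,-0.0003,0,0,0,-0.36]

```text
time_s: 18.65
ee_pos: [0.4753, 0.3294, -0.0116]
eef_rot: [-3.141, 0.0, 1.152]
force: [-0.9, -2.1, -0.6]
grip_width: 0.0301
grip_force: 0.7
```

```bash
python3 chk.py
```

```text
tcp dock x,y,tip mm -30.3 -1.3 16.2 push 2.305644973105532 lat 0.0017530157979376293 Fz -0.629451862824818
blue [229, 175, 13, 12, 87] [[241, 186], [230, 186], [230, 175], [233, 175]]
```

Call:
jog_arm:
  motion:
    - [0.002,0,-0.0003,0,0,0,-0.36]
    - [0.002,0,-0.0003,0,0,0,-0.36]
    - [0.002,0,-0.0003,0,0,0,-0.36]
    - [0.002,0,-0.0003,0,0,0,-0.36]
    - [0.002,0,-0.0003,0,0,0,-0.36]

```text
time_s: 19.2
ee_pos: [0.4793, 0.3384, -0.0101]
eef_rot: [-3.142, 0.0, 1.152]
force: [-1.3, -1.0, -1.3]
grip_width: 0.0297
grip_force: 0.7
```

Call:
jog_arm:
  motion:
    - [0.002,0,-0.0003,0,0,0,-0.36]
    - [0.002,0,-0.0003,0,0,0,-0.36]

```text
time_s: 19.4
ee_pos: [0.481, 0.342, -0.0094]
eef_rot: [3.142, 0.0, 1.152]
force: [-0.9, -0.8, -2.3]
grip_width: 0.03
grip_force: 0.7
```

```bash
python3 chk.py
```

```text
tcp dock x,y,tip mm -16.4 -1.4 18.4 push 1.074899191424323 lat 0.521895108457035 Fz -2.338573887444183
blue [230, 175, 13, 10, 65] [[242, 183], [231, 183], [231, 176], [234, 175]]
```

Call:
jog_arm:
  motion:
    - [0.001,0,-0.0002,0,0,0,-0.36]
    - [0.001,0,-0.0002,0,0,0,-0.36]
    - [0.001,0,0,0,0,0,-0.36]
    - [0.001,0,0,0,0,0,-0.36]

```text
time_s: 19.85
ee_pos: [0.4826, 0.3456, -0.0091]
eef_rot: [-3.142, 0.0, 1.152]
force: [0.4, -2.3, -1.7]
grip_width: 0.0299
grip_force: 0.7
```

Call:
jog_arm:
  motion:
    - [0.001,0,0,0,0,0,-0.36]
    - [0.001,0,0,0,0,0,-0.36]

```text
time_s: 20.05
ee_pos: [0.4834, 0.3474, -0.0091]
eef_rot: [-3.142, 0.0, 1.152]
force: [-1.2, -1.2, -0.4]
grip_width: 0.0301
grip_force: 0.9
```

```bash
python3 chk.py
```

```text
tcp dock x,y,tip mm -10.5 -1.4 18.7 push 1.6095188989405196 lat 0.5656367385027277 Fz -0.35257904237403637
blue [231, 175, 12, 8, 64] [[242, 182], [232, 182], [231, 176], [234, 175]]
```

Call:
jog_arm:
  motion:
    - [0.001,0,0,0,0,0,-0.36]
    - [0.001,0,0,0,0,0,-0.36]

```text
time_s: 20.3
ee_pos: [0.4839, 0.3487, -0.0093]
eef_rot: [-3.141, 0.001, 1.152]
force: [-2.0, -6.2, -1.1]
grip_width: 0.03
grip_force: 2.9
```

Call:
jog_arm:
  motion:
    - [0.001,0,0,0,0,0,-0.36]
    - [0.001,0,0,0,0,0,-0.36]

```text
time_s: 20.5
ee_pos: [0.4845, 0.3502, -0.0096]
eef_rot: [-3.141, 0.002, 1.152]
force: [-1.8, -7.2, -1.3]
grip_width: 0.0304
grip_force: 3.9
```

Call:
jog_arm:
  motion:
    - [0.001,0,0,0,0,0,-0.36]

```text
time_s: 20.6
ee_pos: [0.4848, 0.3509, -0.0097]
eef_rot: [-3.141, 0.003, 1.152]
force: [-3.0, -8.6, -1.9]
grip_width: 0.03
grip_force: 4.4
```

Call:
jog_arm:
  motion:
    - [0.001,0,0,0,0,0,-0.36]

```text
time_s: 20.7
ee_pos: [0.4851, 0.3517, -0.0097]
eef_rot: [-3.141, 0.003, 1.152]
force: [-2.4, -9.8, -0.7]
grip_width: 0.0301
grip_force: 4.9
```

The spring was felt from dock x ≈ -10.3 mm. The carrier is now about 4.4 mm into its travel at 9.9 N. I'll push a little further and then press down.

Call:
jog_arm:
  motion:
    - [0.0007,0,0,0,0,0,-0.36]

```text
time_s: 20.8
ee_pos: [0.4853, 0.3522, -0.0098]
eef_rot: [-3.14, 0.004, 1.152]
force: [-3.9, -10.8, -1.5]
grip_width: 0.0304
grip_force: 5.3
```

Call:
jog_arm:
  motion:
    - [0.0006,0,0,0,0,0,-0.36]
    - [0,0,0,0,0,0,-0.36]

```text
time_s: 21.0
ee_pos: [0.4855, 0.3527, -0.0099]
eef_rot: [-3.14, 0.004, 1.152]
force: [-2.8, -9.4, -1.3]
grip_width: 0.03
grip_force: 5.0
```

Call:
jog_arm:
  motion:
    - [0,0,0.001,0,0,0,-0.36]
    - [0,0,0.001,0,0,0,-0.36]

```text
time_s: 21.2
ee_pos: [0.4853, 0.3524, -0.012]
eef_rot: [-3.14, 0.004, 1.152]
force: [-3.8, -12.1, -0.7]
grip_width: 0.0302
grip_force: 6.5
```

```bash
python3 chk.py
```

```text
tcp dock x,y,tip mm -5.2 -1.2 15.8 push 12.569529920110602 lat -1.4692372133793588 Fz -0.7340552332748772
blue [231, 175, 12, 8, 64] [[242, 182], [232, 181], [231, 176], [235, 175], [242, 179]]
```

Call:
jog_arm:
  motion:
    - [0.0003,0,0.001,0,0,0,-0.36]
    - [0.0002,0,0.001,0,0,0,-0.36]

```text
time_s: 21.45
ee_pos: [0.4855, 0.3527, -0.014]
eef_rot: [-3.14, 0.005, 1.152]
force: [-4.6, -12.0, -1.1]
grip_width: 0.0301
grip_force: 6.5
```

Call:
jog_arm:
  motion:
    - [0.0002,0,0.001,0,0,0,-0.36]
    - [0,0,0.001,0,0,0,-0.36]

```text
time_s: 21.65
ee_pos: [0.4857, 0.3529, -0.0155]
eef_rot: [-3.14, 0.005, 1.152]
force: [-9.8, -16.6, 13.8]
grip_width: 0.0302
grip_force: 9.5
```

```bash
python3 chk.py
```

```text
tcp dock x,y,tip mm -4.6 -1.2 12.3 push 19.099317751011895 lat 2.2015881429180544 Fz 13.827901846548766
blue [231, 175, 13, 9, 71] [[243, 183], [232, 182], [232, 176], [235, 175]]
```

Call:
jog_arm:
  motion:
    - [-0.001,0,0,0,0,0,-0.36]

```text
time_s: 21.8
ee_pos: [0.4857, 0.3527, -0.0153]
eef_rot: [-3.141, 0.002, 1.152]
force: [-2.1, -6.1, 1.1]
grip_width: 0.0301
grip_force: 3.4
```

Call:
jog_arm:
  motion:
    - [-0.001,0,0,0,0,0,-0.36]

```text
time_s: 21.9
ee_pos: [0.4854, 0.3521, -0.0153]
eef_rot: [-3.141, 0.002, 1.152]
force: [-3.2, -5.5, 0.4]
grip_width: 0.0301
grip_force: 3.1
```

Call:
jog_arm:
  motion:
    - [-0.001,0,0,0,0,0,-0.36]

```text
time_s: 22.0
ee_pos: [0.4851, 0.3513, -0.0153]
eef_rot: [-3.141, 0.001, 1.152]
force: [-2.1, -5.1, -0.1]
grip_width: 0.0301
grip_force: 2.7
```

Call:
jog_arm:
  motion:
    - [-0.001,0,0,0,0,0,-0.36]
    - [0,0,0,0,0,0,-0.36]

```text
time_s: 22.2
ee_pos: [0.4848, 0.3506, -0.0152]
eef_rot: [-3.141, 0.001, 1.152]
force: [-1.3, -4.9, -0.4]
grip_width: 0.0298
grip_force: 2.9
```

```bash
python3 chk.py
```

```text
tcp dock x,y,tip mm -7.1 -1.4 12.6 push 5.02326975866762 lat -0.8596959674761067 Fz -0.43985033304742616
blue [231, 175, 13, 10, 74] [[242, 184], [232, 183], [231, 177], [234, 175], [242, 180]]
```

Call:
jog_arm:
  motion:
    - [-0.0007,0,0,0,0,0,-0.36]
    - [0,0,0,0,0,0,-0.36]

```text
time_s: 22.45
ee_pos: [0.4848, 0.3505, -0.015]
eef_rot: [3.141, -0.0, 1.152]
force: [-0.4, -1.4, -0.8]
grip_width: 0.0303
grip_force: 1.0
```

```bash
python3 chk.py
python3 - <<'E'
from h import *
im=ctrl.camera("side"); cv2.imwrite("pics/s9.png",cv2.resize(im[150:210,200:280,::-1],None,fx=9,fy=9,interpolation=cv2.INTER_CUBIC))
D=(.4864,.3576,1.1522)
for z,n in((.010,"lip"),(.004,"seated")):
  print(n,((proj("side",pose(*D,[[.003,.033,z+.017],[.003,-.035,z+.017],[.003,.033,z+.007],[.003,-.035,z+.007]]))-[200,150]+.5)*9).round().tolist())
E
```

```text
tcp dock x,y,tip mm -7.1 -1.4 12.8 push 1.4640259837204257 lat -0.23916455488977806 Fz -0.8477971398152861
blue [231, 176, 13, 9, 73] [[243, 182], [232, 183], [231, 177], [235, 176]]
lip [[213.0, 324.0], [489.0, 340.0], [215.0, 358.0], [489.0, 373.0]]
seated [[214.0, 344.0], [489.0, 360.0], [215.0, 377.0], [489.0, 393.0]]
```

View pics/s9.png

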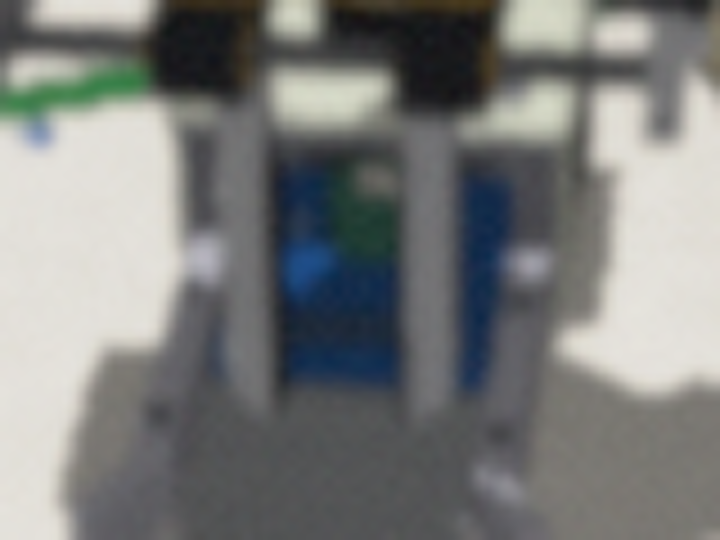

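The green puck is in its recess at (365,210) and the carrier's rear edge is at row ≈385. The push force dropped to almost nothing while the tool barely moved, so the carrier is resting against the lip. I'll back away.

Call:
jog_arm:
  motion:
    - [-0.001,0,0,0,0,0,-0.36]
    - [0,0,0,0,0,0,-0.36]

```text
time_s: 22.75
ee_pos: [0.4845, 0.3497, -0.0148]
eef_rot: [3.141, -0.001, 1.152]
force: [-0.4, -0.9, 0.6]
grip_width: 0.0301
grip_force: 0.0
```

Call:
jog_arm:
  motion:
    - [-0.003,0,0,0,0,0,-0.36]
    - [-0.006,0,0,0,0,0,-0.36]
    - [-0.02,0,-0.01,0,0,0,-0.36]
    - [-0.02,0,-0.02,0,0,0,-0.36]
    - [0,0,0,0,0,0,-0.36]

```text
time_s: 23.25
ee_pos: [0.4646, 0.3036, 0.017]
eef_rot: [3.14, -0.002, 1.151]
force: [0.0, 0.1, 0.4]
grip_width: 0.03
grip_force: 0.0
```

```bash
python3 chk.py
python3 - <<'E'
from h import *
im=ctrl.camera("side"); cv2.imwrite("pics/s10.png",cv2.resize(im[150:210,200:280,::-1],None,fx=9,fy=9,interpolation=cv2.INTER_CUBIC))
g=im.astype(int)
for v in range(184,202): print(v,[tuple(g[v,u].tolist()) for u in(228,238,246)])
D=(.4864,.3576,1.1522)
print("rows at u~238: plate top rear z=21/27, lip top z=10 :",[proj("side",pose(*D,[[.003,0,z]])).round(1).tolist() for z in(.027,.021,.017,.011,.010)])
E
```

```text
tcp dock x,y,tip mm -58.2 -2.1 44.8 push -0.08539212671363727 lat 0.0015389578834252952 Fz 0.37450410169823534
blue [227, 170, 15, 22, 223] [[240, 191], [229, 190], [227, 186], [230, 170], [234, 170], [241, 180]]
184 [(29, 68, 117), (44, 77, 121), (115, 114, 114)]
185 [(26, 64, 112), (49, 70, 103), (110, 111, 111)]
186 [(31, 65, 106), (51, 68, 93), (110, 110, 111)]
187 [(33, 60, 98), (50, 70, 96), (111, 110, 111)]
188 [(28, 52, 83), (37, 65, 99), (111, 112, 113)]
189 [(26, 42, 69), (30, 61, 98), (111, 112, 114)]
190 [(25, 39, 61), (26, 56, 90), (111, 109, 111)]
191 [(48, 54, 68), (34, 56, 84), (111, 111, 112)]
192 [(75, 78, 84), (71, 81, 96), (111, 109, 111)]
193 [(102, 102, 105), (115, 117, 124), (111, 110, 112)]
194 [(117, 120, 122), (135, 138, 141), (110, 110, 112)]
195 [(129, 132, 133), (138, 141, 144), (109, 108, 108)]
196 [(136, 138, 140), (121, 123, 125), (103, 104, 105)]
197 [(139, 141, 143), (98, 98, 101), (99, 98, 98)]
198 [(148, 150, 152), (86, 88, 88), (89, 88, 90)]
199 [(150, 152, 155), (84, 86, 86), (82, 84, 85)]
200 [(139, 141, 144), (86, 86, 86), (80, 81, 82)]
201 [(116, 118, 121), (83, 86, 86), (82, 83, 85)]
rows at u~238: plate top rear z=21/27, lip top z=10 : [[[238.0, 186.3]], [[238.1, 188.6]], [[238.1, 190.1]], [[238.1, 192.3]], [[238.1, 192.7]]]
```

Call:
jog_arm:
  motion:
    - [0,0,-0.04,0,0,0,-0.36]
    - [0,0,-0.04,0,0,0,-0.36]
    - [-0.02,-0.03,-0.02,0,0,0,-0.36]
    - [-0.02,-0.03,0,0,0,0,-0.36]
    - [-0.02,-0.03,0,0,0,0,-0.36]

```text
time_s: 23.85
ee_pos: [0.3567, 0.2866, 0.1147]
eef_rot: [3.142, -0.0, 1.152]
force: [0.5, -0.0, -0.1]
grip_width: 0.0302
grip_force: 0.0
```

Run:
```python
from h import *
D=(.4864,.3576,1.1522); c,s=np.cos(D[2]),np.sin(D[2])
im=ctrl.camera("top"); g=im.astype(int)
for dy in(-.02,0,.02):
  L=[]
  for x in np.arange(-.012,.03,.003):
    u,v=proj("top",pose(*D,[[x,dy,.015]]))[0].round().astype(int); L.append((int(x*1000),int(g[v,u,2]-g[v,u,0])))
  print(dy,L)
im=ctrl.camera("side"); g=im.astype(int)
print([ (v,tuple(g[v,238].tolist())) for v in range(180,196)])
m=((g[...,1]-g[...,0]>12)&(g.sum(2)<260)&(g[...,2]-g[...,1]<8)).astype(np.uint8)[150:200,225:260]
n,l,st,cc=cv2.connectedComponentsWithStats(m); print([(q.tolist(),k.round(1).tolist()) for q,k in zip(st[1:],cc[1:]) if q[4]>15])
print("puck expected",proj("side",pose(*D,[[.059,-.0015,.026]]))-[225,150], ctrl.get_obs()["ee_pos"],ctrl.get_obs()["time_s"])
```

```text
-0.02 [(-12, 1), (-9, 0), (-6, 1), (-3, 1), (0, 15), (2, 58), (5, 19), (8, 50), (11, 50), (14, 60), (17, 36), (20, 64), (23, 63), (26, 65)]
0 [(-12, 0), (-9, 0), (-6, 1), (-3, 0), (0, 8), (2, 46), (5, 59), (8, 20), (11, 60), (14, 45), (17, 21), (20, 65), (23, 65), (26, 65)]
0.02 [(-12, 2), (-9, 1), (-6, 0), (-3, 1), (0, 1), (2, 65), (5, 66), (8, 53), (11, 67), (14, 65), (17, 66), (20, 66), (23, 65), (26, 62)]
[(180, (33, 81, 136)), (181, (36, 81, 139)), (182, (33, 79, 138)), (183, (38, 80, 135)), (184, (41, 74, 118)), (185, (47, 70, 100)), (186, (46, 66, 89)), (187, (47, 66, 93)), (188, (40, 65, 99)), (189, (26, 58, 94)), (190, (22, 53, 89)), (191, (32, 52, 80)), (192, (69, 81, 95)), (193, (111, 116, 121)), (194, (141, 143, 146)), (195, (152, 154, 155))]
[([11, 18, 11, 10, 74], [16.3, 23.3])]
puck expected [[16.72022932 23.14934574]] [0.3548673  0.28635795 0.11442531] 23.95
```

```bash
python3 -c "
from station import ctrl
print(ctrl.hand_in())"
```

```text
the job is handed in; nothing more can be done
None
```

I handed the job in after about 24 s of robot time: the last images show the carrier behind the lip with the green puck still upright in it, and push force peaked at about 19 N; I didn't re-check the bystanders, and finding the table (touching at a reported z of −28 mm) briefly put 75 N on the wrist through the fingertips.

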